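# Pin the barrow wheel's axle

### The arm

A 6-joint arm with a two-finger parallel gripper is mounted at the origin on the work surface. World frame = base frame: x ahead of the robot, y to its left, z up, the work surface at z = 0. Lengths are in m, angles in rad, forces in N, time in s.
With the tool pointing down it reaches from about 0.35 to 1 m from the base axis. Payload 7.1 kg.
Tool frame: the origin (TCP) lies between the finger pads; the fingertips stand 22 mm ahead of it and the grasp point (between the pads) lies 3 mm ahead of it; x points along the fingers, y is the direction in which the jaws open and shut, and the axes are right-handed (so a half turn about x gives the same grasp; the last joint's range is limited). The gripper opens to 85 mm and grips with 20 to 120 N. Pads are 22 mm wide; open, the fingers measure 114 mm over their backs; the gripper's body (76 mm by 85 mm) begins 54 mm behind the grasp point. The pads swing forward as they close: fully open they stand 13 mm farther back than shut.
Start: joints at [1.253, 0.423, 1.63, -0, 1.089, -0.019], TCP at [0.184, 0.597, 0.253] pointing down, gripper open.
Joint ranges: [-3, 3], [-0.9, 2.11], [0.09, 2.58], [-1.31, 4.45], [0.11, 2.69], [-2.54, 2.54]. Speed limits (rad/s): [2.39, 2.39, 3.01, 3.14, 3.14, 3.14].

### API

Orientations are given as a rotation vector (axis times angle).
In Python, from rig import manip gives the robot as it stands. The module is installed in compiled form; this text tells all that it offers. Calls block until the motion is done:
- manip.move_to(position, orientation): joint-space move of the TCP to a pose.
- manip.servo_line(position, orientation=None, rate=0.15): straight line of the TCP; orientation=None keeps the orientation; rate is the mean speed in m/s.
- manip.set_joints(angles): joint-space move.
- manip.command_gripper(opening, f_grip=None): finger opening in m; f_grip is the grip in N (None keeps the last); returns when the fingers have stopped.
- manip.hold(seconds).
- manip.solve_ik(position, orientation): joint angles nearest the present ones, or None.
- manip.camera(name): name is "scene" or "top"; returns a dict with "image" (400x640x3 uint8, red, green, blue), "fx", "fy", "cx", "cy" (pixels), "cam_to_world" (4x4, takes a point from camera to world coordinates). Camera axes: x right, y down, z forward; pixel columns grow to the right and rows downward; lengths in m; the calibration is good to about 2 mm. A picture is of the moment at which its call begins. There is no depth.
A pose or a line that the arm cannot do raises manip.IKError and nothing moves.
- manip.sign_off(): hands the job in, once; it reports no verdict.
Readings, each from a call of its own:
- manip.get_time(): time.
- manip.get_joint_positions(): joint angles.
- manip.get_joint_vel(): joint speeds.
- manip.get_tau(): joint torques, N m.
- manip.get_position(): TCP position.
- manip.get_ee_rot(): TCP orientation.
- manip.get_contact_force(): force on the tool from outside, world axes, zero at the start.
- manip.get_torque(): the same for the moment, N m.
- manip.get_width(): finger opening in m.
Only numpy, scipy, OpenCV 4.12 (cv2) and the standard library are available. Lean on these libraries where they do the work, as an engineer would, in place of code of your own. Each camera call takes 0.05 s, during which the arm holds its last target.

### The job

The barrow wheel on the stand still needs its linchpin. Take the pin with the swinging wire loop out of the wooden block, push it down through the cross hole near the end of the axle until its collar sits on the bar, with its open loop lying back towards the wheel, then swing the loop over the top and down past the axle end so that it snaps shut around it, and let go.

Things in the scene. Friction and masses are not known exactly. Their poses are not given: they have to be found in the camera images.
- pin_grip (a point): Linchpin, the only pin with a swinging wire loop of three in a wooden block (62 mm high; pins 95 mm apart). Point: centre of its round grip stem, 16 mm thick, 38 mm tall. z up the pin, y along the loop hinge (31 mm below point), open loop leans to -x. Collar (32 mm wide) underside 43 mm below point; under it a 13 mm shank, 50 mm long, tapered to 6 mm, loose in an 18 mm hole. 185 g.
- axle_hole (a point): Mouth of the cross hole in the top of the level axle bar, 105 mm above the table. Bar 30 x 30 mm; hole 18 mm square, straight down through it. z up; x along the axle to its free end, 25 mm away. The wheel's hub begins 115 mm away at -x; the wheel, 130 mm across, rises 50 mm above this point. With the pin home, pin_grip is 43 mm above this point and the pin's x is along this x.
- loop (a joint): Angle of the wire loop on the pin's hinge, rad: 0 = open at its stop, leaning 30 degrees above level to the pin's -x; 1.05 = straight up along the stem; 3.40 = shut at its other stop, 45 degrees below level to the pin's +x. Hinge friction and its weight hold it open; pushed past about 0.7, a spring swings it shut by itself. Under 1 N at the crossbar moves it.
- loop_bar (a point): Middle of the loop's crossbar, a 6 mm wire 52 mm long parallel to the pin's y, 70 mm from the hinge; two 5 mm legs join its ends to the hinge, either side of the stem. Open: 61 mm from the pin's axis at -x, 4 mm above pin_grip. Straight up: 39 mm above pin_grip (stem top: 13 mm). Shut on the axle: 24 mm past the axle end, 7 mm below the bar.
Things that resemble listed ones, but are neither listed nor needed, are in the scene too. What is shaped like the part that bears pin_grip but red is not meant.

How it is judged:
On the way:
1. the pin is through the cross hole, upright and down on its collar, its loop still open towards the wheel (horizontal distance between pin_grip and axle_hole below 0.012 m and z of pin_grip in the frame of axle_hole below 0.05 m and x of loop_bar in the frame of axle_hole below -0.03 m and value of joint loop below 0.5 rad and angle between pin_grip's own z axis and vertical below 0.26 rad), for 0.2 s.
At the end, for the whole second after the job is handed in: Pin upright (15 deg) in the cross hole, within 12 mm of its centre, collar at most 7 mm off the bar; loop shut (past 2.9 rad) and still, its crossbar over 30 mm from the hole past the axle end, over 15 mm below the bar's top, within 25 mm of the axle line (horizontal distance between pin_grip and axle_hole below 0.012 m and z of pin_grip in the frame of axle_hole between 0.035 and 0.05 m and angle between pin_grip's own z axis and vertical below 0.26 rad and value of joint loop above 2.9 rad and x of loop_bar in the frame of axle_hole above 0.03 m and y of loop_bar in the frame of axle_hole between -0.025 and 0.025 m and z of loop_bar in the frame of axle_hole below -0.015 m and velocity of joint loop between -0.3 and 0.3 rad/s); the robot touches nothing.
It also fails if it takes over 54 s, if anything falls off the work surface, if the arm or the gripper's body presses on something with over 40 N, if the wrist force passes 120 N, or if a joint passes its speed limit or range.

## Working session

There is one attempt and no reset: what is moved stays moved. The work goes in short steps, each a Python script; the robot and the scene stay as the last script left them, time stands still between calls to the robot, and variables do not carry over. Pictures are saved under pics/ and viewed, and the job is handed in when it is done.

```bash
mkdir -p pics; python3 - <<'E'
from rig import manip
import cv2,numpy as np,json
for n in("scene","top"):
    c=manip.camera(n)
    cv2.imwrite(f"pics/{n}0.png",c["image"][:,:,::-1])
    print(n,c["fx"],c["fy"],c["cx"],c["cy"],np.round(c["cam_to_world"],4).tolist())
print(manip.get_time(),manip.get_ee_rot(),manip.get_width())
E
```

```text
scene 452.6131630021616 452.6131630021616 320.36654832362234 197.0861510711961 [[0.5718, 0.666, -0.4791, 0.9316], [0.8203, -0.4722, 0.3227, -0.412], [-0.0113, -0.5775, -0.8163, 0.9239], [0.0, 0.0, 0.0, 1.0]]
top 499.61301642227147 499.61301642227147 328.7529404794911 209.24800249397407 [[-0.0058, -0.9957, 0.0919, 0.369], [-0.9997, 0.0034, -0.0258, -0.0502], [0.0253, -0.092, -0.9954, 1.0839], [0.0, 0.0, 0.0, 1.0]]
0.1 [ 0.23345694  1.55827646 -0.23562314] 0.08510759462595958
```

View pics/scene0.png

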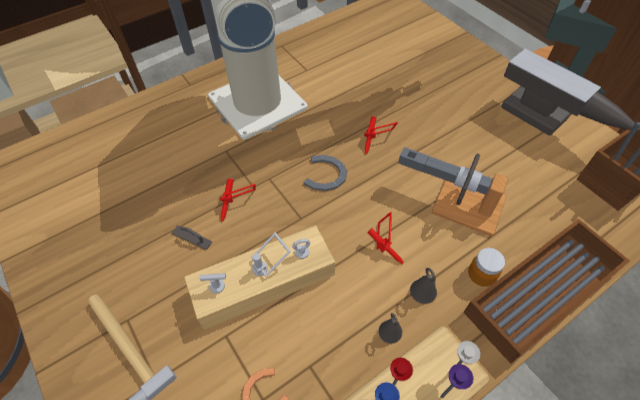

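View pics/top0.png

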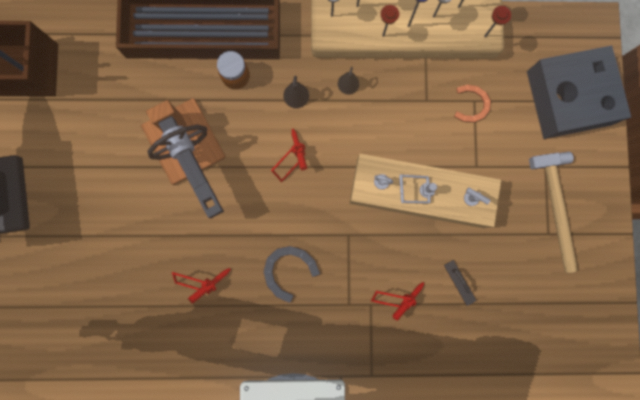

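```bash
python3 - <<'E'
import cv2,numpy as np
s=cv2.imread("pics/scene0.png");t=cv2.imread("pics/top0.png")
r=lambda im,x,y,w,h:cv2.resize(im[y:y+h,x:x+w],(400*w//w,300),interpolation=cv2.INTER_CUBIC)
a=np.vstack([np.hstack([r(s,190,215,160,120),r(s,390,110,160,120)]),np.hstack([r(t,345,130,160,120),r(t,120,110,160,120)])])
cv2.imwrite("pics/crop0.png",a)
E
```

```text
(no output)
```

View pics/crop0.png

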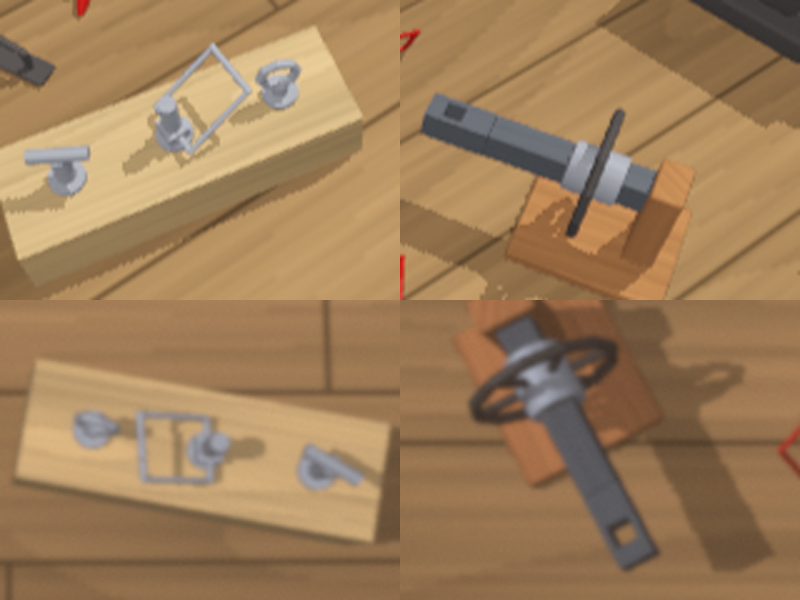

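```bash
python3 - <<'E'
import cv2,numpy as np
s=cv2.imread("pics/scene0.png");t=cv2.imread("pics/top0.png")
def r(im,x,y):
    o=cv2.resize(im[y:y+30,x:x+40],(400,300),interpolation=cv2.INTER_CUBIC)
    for k in range(0,40,5): cv2.putText(o,str(x+k),(k*10,8),0,.3,(0,0,255)); cv2.line(o,(k*10,10),(k*10,14),(0,0,255))
    for k in range(5,30,5): cv2.putText(o,str(y+k),(0,k*10),0,.3,(0,0,255)); cv2.line(o,(20,k*10),(24,k*10),(0,0,255))
    return o
a=np.vstack([np.hstack([r(s,245,247),r(s,398,142)]),np.hstack([r(t,398,172),r(t,193,192)])])
cv2.imwrite("pics/crop1.png",a)
E
```

```text
(no output)
```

View pics/crop1.png

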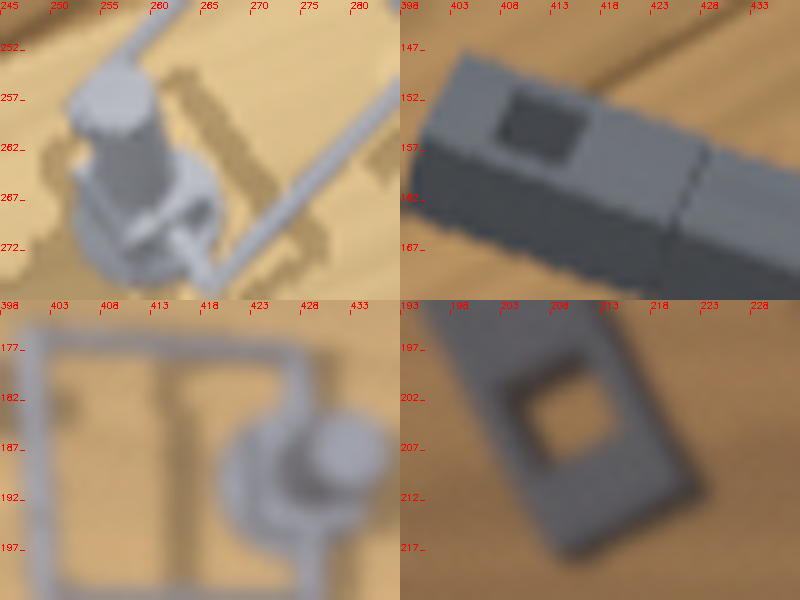

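```bash
cat > h.py <<'E'
import numpy as np,cv2
from scipy.spatial.transform import Rotation as R
from rig import manip
def ray(c,uv):
    T=np.array(c["cam_to_world"]);d=np.array([(uv[0]-c["cx"])/c["fx"],(uv[1]-c["cy"])/c["fy"],1.])
    return T[:3,3],T[:3,:3]@d
def plane(c,uv,z):
    o,d=ray(c,uv);return o+d*(z-o[2])/d[2]
def tri(c1,a,c2,b):
    o1,d1=ray(c1,a);o2,d2=ray(c2,b)
    s=np.linalg.lstsq(np.c_[d1,-d2],o2-o1,rcond=None)[0]
    p,q=o1+s[0]*d1,o2+s[1]*d2
    return (p+q)/2,np.linalg.norm(p-q)
E
python3 - <<'E'
from h import *
S=manip.camera("scene");T=manip.camera("top")
np.set_printoptions(precision=4,suppress=True)
print("stemtop",tri(S,(255.75,256.05),T,(432.55,186.25)),plane(S,(255.75,256.05),.118),plane(T,(432.55,186.25),.118))
print("hole",tri(S,(411.85,154.25),T,(208.45,202.25)),plane(S,(411.85,154.25),.105),plane(T,(208.45,202.25),.105))
p=lambda u,v:(398+(u+.5)/10-.5,172+(v-300+.5)/10-.5)
z=.105
print("bar",plane(T,p(37,467),.109)); 
a=plane(T,p(30,345),.109);b=plane(T,p(45,590),.109);print("crossbar dir deg",np.degrees(np.arctan2(*(b-a)[[1,0]])),np.linalg.norm(b-a))
a=plane(T,p(300,360),.074);b=plane(T,p(312,570),.074);print("hinge",(a+b)/2,np.degrees(np.arctan2(*(b-a)[[1,0]])),np.linalg.norm(b-a))
# axle edges
def edge(c,pts,z):
    P=np.array([plane(c,q,z)[:2] for q in pts]);l=cv2.fitLine(P.astype(np.float32),2,0,1e-4,1e-4).ravel()
    r=np.abs((P-l[2:])@[-l[1],l[0]]).max();return np.degrees(np.arctan2(l[1],l[0])),r,len(P)
g=T["image"];hsv=cv2.cvtColor(g,cv2.COLOR_RGB2HSV).astype(int)
for v in (185,195,205): print(v,[tuple(hsv[v,u]) for u in range(180,225,3)])
m=(hsv[...,1]<70)
pts=[];pr=[]
for v in range(165,208,1):
    us=np.where(m[v,165:235])[0]
    if len(us): pts.append((165+us[0]-.5,v)); pr.append((165+us[-1]+.5,v))
print([ (round(a[0]),a[1],round(b[0])) for a,b in zip(pts,pr)][::4])
print(edge(T,pts,z),edge(T,pr,z))
g=S["image"];hs=cv2.cvtColor(g,cv2.COLOR_RGB2HSV).astype(int);m=hs[...,1]<70
pu=[]
for u in range(406,450):
    vs=np.where(m[140:185,u])[0]
    if len(vs): pu.append((u,140+vs[0]-.5))
print(pu[::6],edge(S,pu,z))
E
```

```text
stemtop (array([ 0.5024, -0.2804,  0.1167]), np.float64(0.002364892764096279)) [ 0.5024 -0.2816  0.118 ] [ 0.5028 -0.279   0.118 ]
hole (array([0.474 , 0.1602, 0.1042]), np.float64(0.0002671064713765156)) [0.4744 0.1595 0.105 ] [0.474  0.1601 0.105 ]
bar [ 0.5002 -0.2189  0.109 ]
crossbar dir deg -177.6091515890928 0.04883543142721076
hinge [ 0.5053 -0.2803  0.074 ] -178.12301339568089 0.04341014014982291
185 [(np.int64(16), np.int64(122), np.int64(149)), (np.int64(15), np.int64(121), np.int64(158)), (np.int64(15), np.int64(121), np.int64(158)), (np.int64(15), np.int64(116), np.int64(150)), (np.int64(4), np.int64(20), np.int64(100)), (np.int64(120), np.int64(8), np.int64(94)), (np.int64(140), np.int64(9), np.int64(88)), (np.int64(135), np.int64(6), np.int64(88)), (np.int64(120), np.int64(13), np.int64(95)), (np.int64(140), np.int64(9), np.int64(88)), (np.int64(14), np.int64(106), np.int64(125)), (np.int64(15), np.int64(122), np.int64(157)), (np.int64(15), np.int64(121), np.int64(156)), (np.int64(15), np.int64(122), np.int64(157)), (np.int64(15), np.int64(121), np.int64(158))]
195 [(n
[... 1249 characters left out ...]
.int64(5), np.int64(94)), (np.int64(11), np.int64(42), np.int64(85)), (np.int64(15), np.int64(119), np.int64(141))]
[(180, 165, 198), (182, 169, 200), (184, 173, 202), (186, 177, 204), (188, 181, 206), (190, 185, 208), (194, 189, 212), (194, 193, 214), (196, 197, 216), (200, 201, 218), (202, 205, 220)]
(np.float32(27.771126), np.float64(0.0012819546564156296), 43) (np.float32(28.294678), np.float64(0.0010366413449047953), 43)
[(406, np.float64(147.5)), (412, np.float64(149.5)), (418, np.float64(151.5)), (424, np.float64(153.5)), (430, np.float64(156.5)), (436, np.float64(158.5)), (442, np.float64(160.5)), (448, np.float64(162.5))] (np.float32(27.27446), np.float64(0.0019636403041699804), 44)
```

```bash
cat >> h.py <<'E'
def ori(deg):
    c,s=np.cos(np.radians(deg)),np.sin(np.radians(deg))
    return R.from_matrix(np.array([[0,c,s],[0,s,-c],[-1,0,0]])).as_rotvec()
PIN=np.array([.5026,-.2803]); HOLE=np.array([.4741,.1600])
AX=np.array([np.cos(np.radians(207.7)),np.sin(np.radians(207.7))])
E
python3 - <<'E'
from h import *
np.set_printoptions(precision=3,suppress=True)
for phi in(-87.8,92.2,2.2,-177.8):
    print(phi,manip.solve_ik([*PIN,.25],ori(phi)),manip.solve_ik([*PIN,.11],ori(phi)),manip.solve_ik([*HOLE,.26],ori(phi-64.5)),manip.solve_ik([*HOLE,.15],ori(phi-64.5)))
# push poses
for phi in (27.7,117.7,-62.3,207.7):
    p=HOLE-.09*AX
    print(phi,manip.solve_ik([*p,.17],ori(phi)))
E
```

```text
-87.8 [-0.529  0.355  1.744  0.     1.042  1.003] [-0.529  0.551  1.824  0.     0.766  1.003] None None
92.2 [-0.529  0.355  1.744 -0.     1.042 -2.139] [-0.529  0.551  1.824 -0.     0.766 -2.139] [ 0.302  0.231  1.895 -0.     1.015 -0.182] [ 0.302  0.399  1.974 -0.     0.769 -0.182]
2.2 [-0.529  0.355  1.744  0.     1.042 -0.568] [-0.529  0.551  1.824 -0.     0.766 -0.568] [0.302 0.231 1.895 0.    1.015 1.389] [0.302 0.399 1.974 0.    0.769 1.389]
-177.8 None None [ 0.302  0.231  1.895 -0.     1.015 -1.753] [ 0.302  0.399  1.974 -0.     0.769 -1.753]
27.7 [ 0.329  0.478  1.767 -0.     0.896 -0.154]
117.7 [ 0.329  0.478  1.767 -0.     0.896 -1.725]
-62.3 [0.329 0.478 1.767 0.    0.896 1.417]
207.7 None
```

```bash
python3 - <<'E'
from h import *
manip.move_to([*PIN,.22],ori(92.2))
manip.command_gripper(.045,30)
print(manip.get_time(),manip.get_width(),manip.get_position(),manip.get_contact_force())
for n in("scene","top"): cv2.imwrite(f"pics/{n}1.png",manip.camera(n)["image"][:,:,::-1])
s=cv2.imread("pics/scene1.png")[150:350,170:410];t=cv2.imread("pics/top1.png")[100:300,330:570]
cv2.imwrite("pics/c1.png",cv2.resize(np.hstack([s,t]),(800,333)))
E
```

```text
3.9417 0.04481269896251556 [ 0.50261808 -0.28025145  0.21999223] [ 0.25532034 -0.37296257  0.48939995]
```

View pics/c1.png

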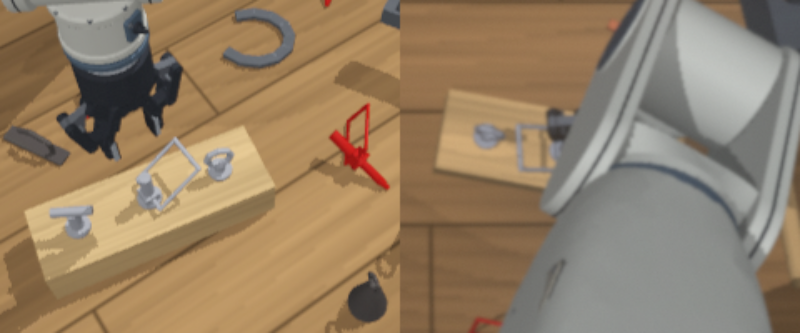

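Things the linchpin could be mistaken for, by scene pixel:
- T-handle pin in the block (213,280)
- Ring-headed pin in the block (302,247)
- Red loop pins on the table (229,198), (372,133) and (384,243)

I chose the grey pin with the square wire loop, in the middle of the block at (257,262). The crop confirms the choice: its loop is open towards the ring pin, and the gripper stands above it.

```bash
python3 - <<'E'
from h import *
manip.servo_line([*PIN,.135],rate=.15)
manip.servo_line([*PIN,.113],rate=.05)
print(manip.get_contact_force())
manip.command_gripper(.0,50)
print(manip.get_time(),manip.get_width(),manip.get_position(),manip.get_contact_force())
c=manip.camera("scene")["image"][:,:,::-1]
cv2.imwrite("pics/c2.png",cv2.resize(c[180:330,170:370],(800,600)))
E
```

```text
[ 0.42011554 -0.18482191 -0.28163514]
5.725 0.01426569774941644 [ 0.50273547 -0.28025656  0.11327295] [0.30879457 1.18140758 2.77224235]
```

View pics/c2.png

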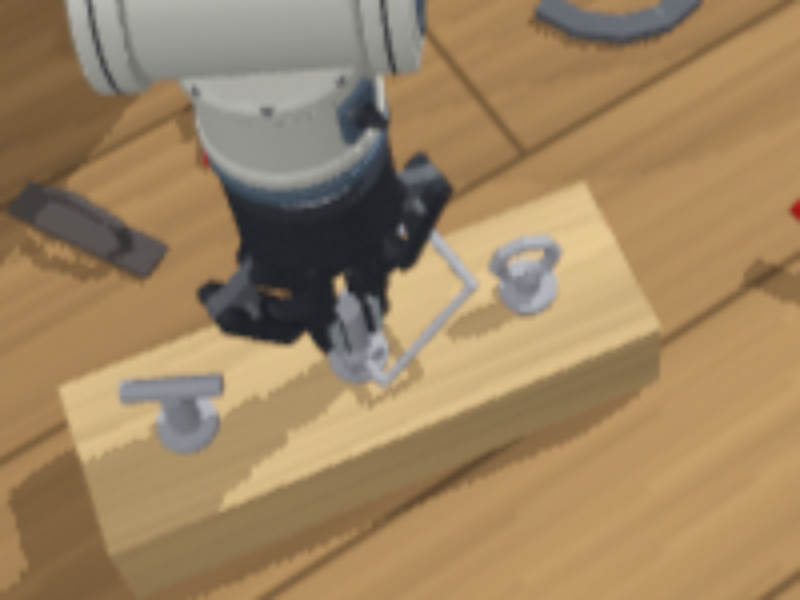

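Gripped at a width of 14 mm. The pin stands between the pads and its loop is still open, with the crossbar at about (455,262) in the crop. Next I lift it.

```bash
python3 - <<'E'
from h import *
manip.servo_line([*PIN,.15],rate=.05)
manip.servo_line([*PIN,.29],rate=.15)
print(manip.get_time(),manip.get_width(),manip.get_position(),manip.get_contact_force())
c=manip.camera("scene")["image"][:,:,::-1]
cv2.imwrite("pics/c3.png",cv2.resize(c[100:250,150:350],(800,600)))
E
```

```text
7.75 0.014446376492630931 [ 0.5020366  -0.27996188  0.28892362] [ 0.53322894  0.56121072 -2.44404802]
```

View pics/c3.png

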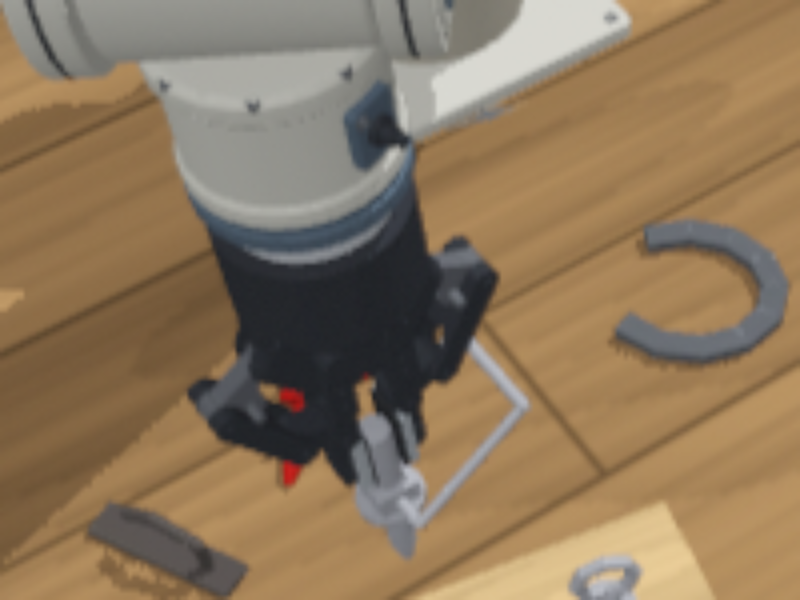

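```bash
python3 - <<'E'
from h import *
manip.servo_line([*HOLE,.26],ori(27.7),rate=.14)
print(manip.get_time(),manip.get_width(),manip.get_position(),manip.get_contact_force())
for n in("scene","top"): cv2.imwrite(f"pics/{n}4.png",manip.camera(n)["image"][:,:,::-1])
s=cv2.imread("pics/scene4.png")[60:210,330:530];t=cv2.imread("pics/top4.png")[100:250,100:300]
cv2.imwrite("pics/c4.png",cv2.resize(np.hstack([s,t]),(800,300),interpolation=cv2.INTER_CUBIC))
cv2.imwrite("pics/c4s.png",cv2.resize(s,(800,600),interpolation=cv2.INTER_CUBIC))
E
```

```text
11.1083 0.014362729631411794 [0.4741344  0.15977635 0.26001917] [-0.79104875  0.75091332 -1.00175767]
```

View pics/c4.png

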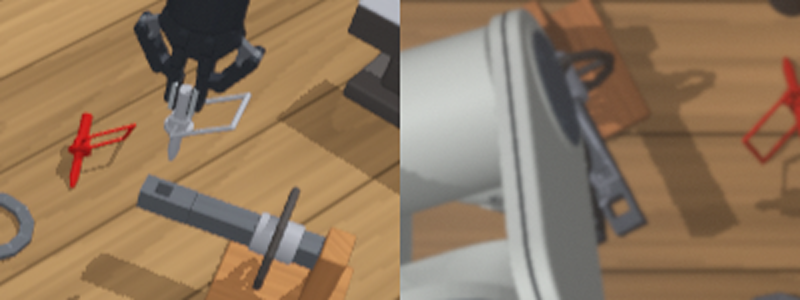

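View pics/c4s.png

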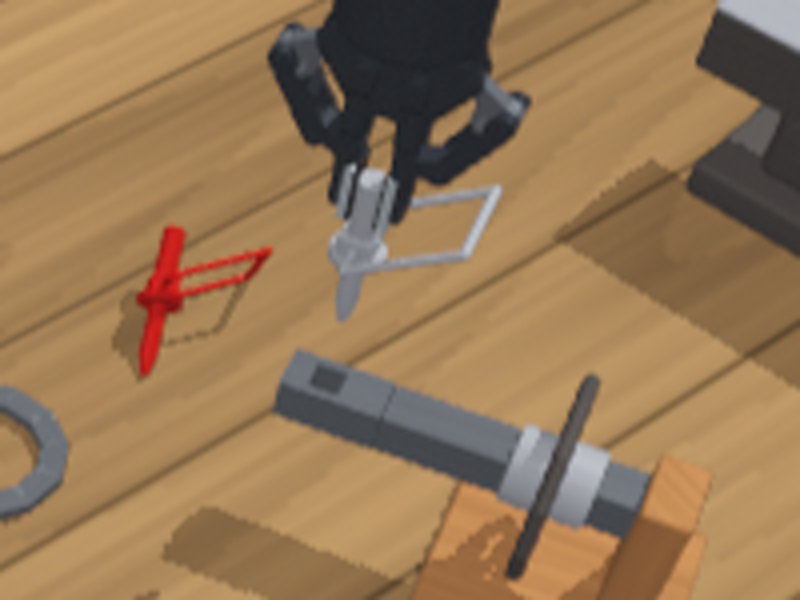

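```bash
cat >> h.py <<'E'
def proj(c,p):
    T=np.array(c["cam_to_world"]);q=T[:3,:3].T@(np.array(p)-T[:3,3]);return np.array([c["fx"]*q[0]/q[2]+c["cx"],c["fy"]*q[1]/q[2]+c["cy"]])
E
python3 - <<'E'
from h import *
np.set_printoptions(precision=4,suppress=True)
c=manip.camera("scene")
for n,z,o in (("top",.265,(372,177)),("grip",.252,None),("collar top",.252-.027,(358,243)),("tip",.159,(344,318))):
    q=proj(c,[*HOLE,z]);
    print(n,q, None if o is None else (330+o[0]/4-.4,60+o[1]/4-.4), None if o is None else plane(c,(330+o[0]/4-.4,60+o[1]/4-.4),z)[:2]-HOLE)
print("loopbar",proj(c,[*(HOLE-.061*AX),.256]),"obs",330+483/4,60+222/4)
E
```

```text
top [423.7539 103.7038] (422.6, 103.85) [-0.0011 -0.0022]
grip [422.6716 108.3126] None None
collar top [420.4991 117.564 ] (419.1, 120.35) [ 0.0045 -0.0081]
tip [415.5807 138.5089] (415.6, 139.1) [ 0.0014 -0.0012]
loopbar [451.1279 116.2506] obs 450.75 115.5
```

Stem top and shank tip project within 2 mm of the hole axis, so I'm inserting with force checks.

```bash
python3 - <<'E'
from h import *
np.set_printoptions(precision=4,suppress=True)
H=HOLE
manip.servo_line([*H,.208],rate=.1)
f0=manip.get_contact_force();print(manip.get_time(),f0)
for z in (.198,.188,.178,.170,.164,.160,.158,.156,.154,.152):
    manip.servo_line([*H,z],rate=.05)
    f=manip.get_contact_force()-f0;print(z,f,manip.get_position())
    if f[2]>6 or np.linalg.norm(f[:2])>6: break
print(manip.get_time(),manip.get_width())
c=manip.camera("scene")["image"][:,:,::-1]
cv2.imwrite("pics/c5.png",cv2.resize(c[90:210,360:520],(800,600),interpolation=cv2.INTER_CUBIC))
E
```

```text
11.925 [-0.7716 -0.3799 -1.7474]
0.198 [ 1.2731  0.6624 -0.8181] [0.474  0.16   0.1978]
0.188 [ 0.8779 -0.7062 -0.3612] [0.4738 0.1599 0.1875]
0.178 [0.82   0.908  0.3648] [0.4738 0.1599 0.1775]
0.17 [ 0.9766  0.6728 -0.5621] [0.4738 0.1599 0.1696]
0.164 [ 0.6634  0.5591 -0.3208] [0.4739 0.1599 0.1636]
0.16 [ 1.1572  0.8899 -1.6364] [0.4739 0.16   0.1597]
0.158 [ 1.5986 -0.1556 -0.7002] [0.4741 0.16   0.1579]
0.156 [1.011  0.6955 2.8693] [0.4745 0.1601 0.1563]
0.154 [-4.2404 -2.4936 24.9388] [0.4747 0.1602 0.1561]
14.55 0.014404399994451615
```

View pics/c5.png

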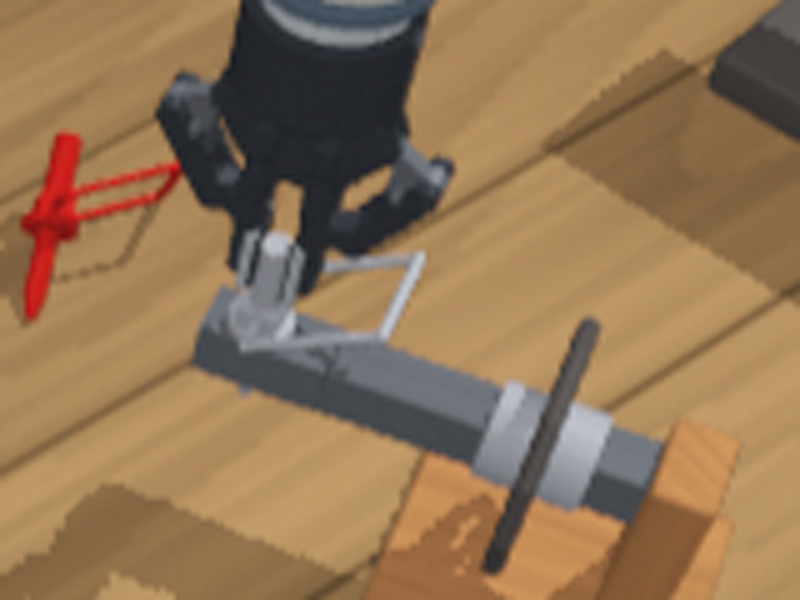

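The collar is on the bar: contact started at TCP z 0.156, and the shank tip shows below the bar at crop (245,388). The loop is open towards the wheel. Releasing now.

```bash
python3 - <<'E'
from h import *
np.set_printoptions(precision=4,suppress=True)
H=HOLE
manip.servo_line([*H,.156],rate=.05)
print(manip.get_contact_force())
manip.command_gripper(.04)
manip.hold(.3)
print(manip.get_width(),manip.get_contact_force())
manip.servo_line([*H,.185],rate=.06)
manip.servo_line([*H,.24],rate=.15)
q=H-.10*AX
manip.servo_line([*q,.25],rate=.2)
print(manip.get_time(),manip.get_contact_force())
c=manip.camera("scene")["image"][:,:,::-1]
cv2.imwrite("pics/c6.png",cv2.resize(c[90:210,360:520],(800,600),interpolation=cv2.INTER_CUBIC))
E
```

```text
[-1.1389 -0.9412  5.9918]
0.04010884684606554 [-0.1141  0.5319  0.0531]
17.3167 [-0.1651  0.4393 -0.8552]
```

View pics/c6.png

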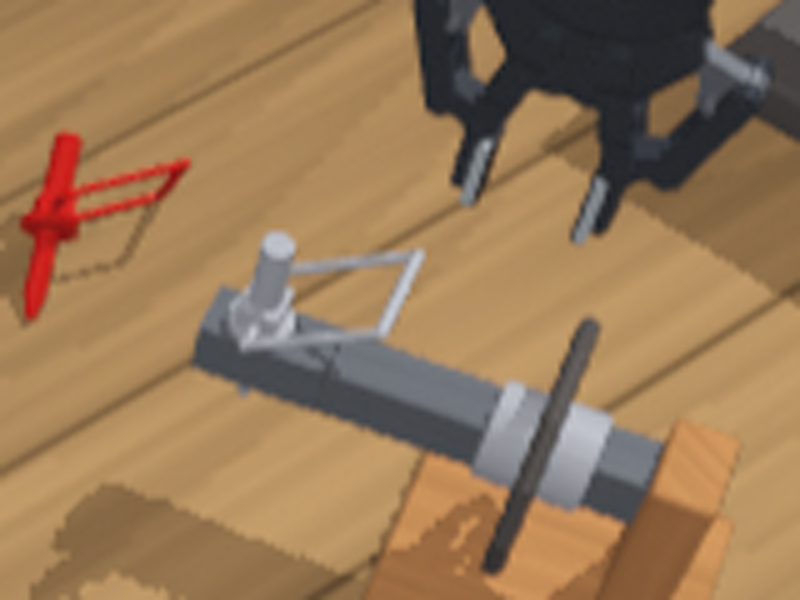

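```bash
python3 - <<'E'
from h import *
np.set_printoptions(precision=4,suppress=True)
c=manip.camera("scene")
print("bar exp",proj(c,[*(HOLE-.061*AX),.152]),"obs (440,148.6); stemtop exp",proj(c,[*HOLE,.161]),"obs (415.4,138.2)")
o=ori(-62.3)
P=lambda x,t:[*(HOLE+x*AX),t+.022]
manip.command_gripper(0.0,20)
manip.servo_line(P(-.089,.19),o,rate=.1)
print(manip.get_time(),manip.get_width(),manip.get_position())
f0=manip.get_contact_force()
manip.servo_line(P(-.089,.141),rate=.08)
print(manip.get_contact_force()-f0)
c=manip.camera("scene")["image"][:,:,::-1]
cv2.imwrite("pics/c7.png",cv2.resize(c[90:210,360:520],(800,600),interpolation=cv2.INTER_CUBIC))
E
```

```text
bar exp [440.7375 149.7215] obs (440,148.6); stemtop exp [415.7222 137.9065] obs (415.4,138.2)
19.6 -5.492068543687011e-05 [0.553  0.2014 0.212 ]
[ 0.6558  0.3838 -0.7074]
```

View pics/c7.png

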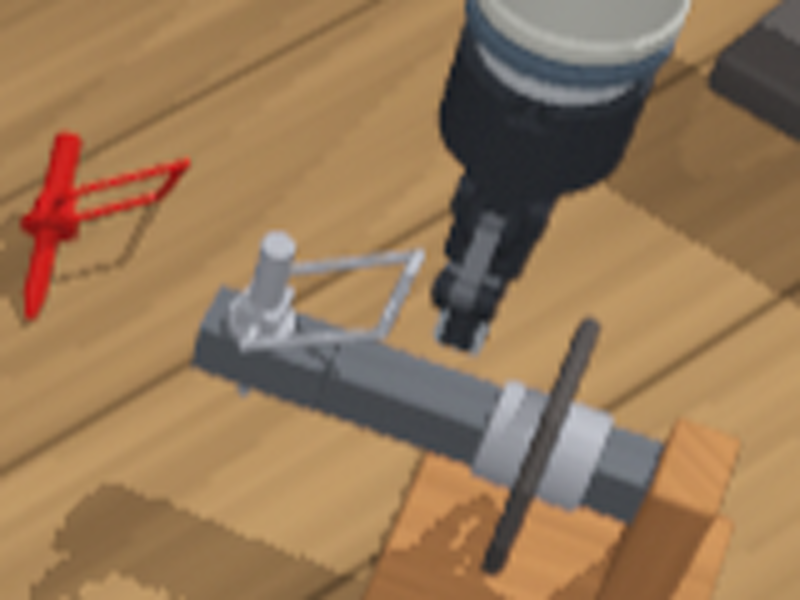

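The pin is home: stem top and crossbar are within about 1.5 px of where they should project. The closed fingers, with tips near crop (460,345), stand behind the crossbar and clear of the wheel. Pushing the loop over now.

```bash
python3 - <<'E'
from h import *
np.set_printoptions(precision=4,suppress=True)
P=lambda x,t:[*(HOLE+x*AX),t+.022]
f0=manip.get_contact_force()
for x,t in((-.062,.144),(-.045,.156),(-.03,.169),(-.018,.174)):
    manip.servo_line(P(x,t),rate=.06)
    print(x,manip.get_contact_force()-f0)
    c=manip.camera("scene")["image"][:,:,::-1]
    if x==-.045: a=c
manip.hold(.4)
c=manip.camera("scene")["image"][:,:,::-1]
print(manip.get_time())
cv2.imwrite("pics/c8.png",cv2.resize(np.hstack([a[90:210,360:480],c[90:210,360:480]]),(800,400),interpolation=cv2.INTER_CUBIC))
E
```

```text
-0.062 [6.63   5.2125 5.4359]
-0.045 [-0.6701  0.5212 -0.8158]
-0.03 [-0.7572  0.9016 -0.6951]
-0.018 [-1.7523  1.4434 -0.4773]
23.0167
```

View pics/c8.png

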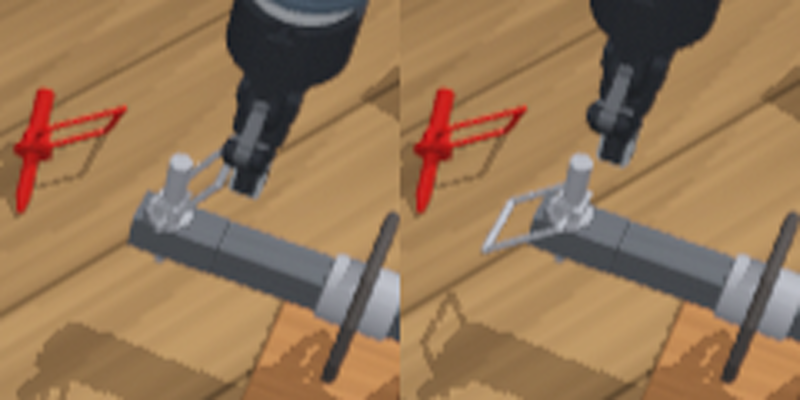

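```bash
python3 - <<'E'
from h import *
np.set_printoptions(precision=4,suppress=True)
manip.servo_line([*(HOLE-.03*AX),.26],rate=.15)
manip.servo_line([*(HOLE-.12*AX),.32],rate=.2)
manip.hold(.5)
c=manip.camera("scene")
print(manip.get_time(),manip.get_contact_force())
print("stemtop",proj(c,[*HOLE,.161]))
for al in (2.6,2.9,3.2,3.4):
    th=np.pi/6+al; p=HOLE+AX*(-.07*np.cos(th)); print(al,"bar",proj(c,[*p,.117+.07*np.sin(th)]))
im=c["image"][:,:,::-1]
cv2.imwrite("pics/c9.png",cv2.resize(im[110:200,370:490],(800,600),interpolation=cv2.INTER_CUBIC))
E
```

```text
24.8417 [ 0.0217 -0.2126  0.169 ]
stemtop [415.7222 137.9065]
2.6 bar [385.135  140.3543]
2.9 bar [385.2852 146.5539]
3.2 bar [387.7765 152.9472]
3.4 bar [390.6076 157.0646]
```

View pics/c9.png

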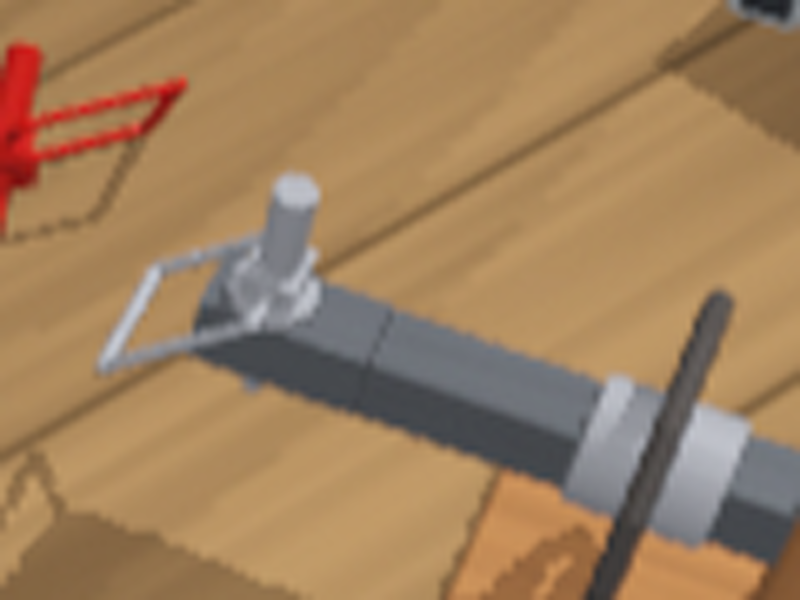

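The loop is shut: crossbar centre at (389.1,157.3), against (390.6,157.1) predicted at 3.40 rad. The stem top, at (414.2,137.8), is 1.5 px (2–3 mm) from nominal. The gripper is clear and feels no force, so I'm handing in.

```bash
python3 - <<'E'
from h import *
manip.sign_off();print(manip.get_time())
E
```

```text
the job is handed in; nothing more can be done
the job is handed in; nothing more can be done
```

I took the grey pin with the wire loop from the middle of the block and pushed it down through the cross hole until its collar sat on the bar, with the loop open towards the wheel. I then let go and pushed the crossbar over with the closed fingertips until it snapped shut, backed off, and handed in at about 25 s of the 54 s allowed.

- **Pin and loop:** in the last picture the crossbar was about 1.5 px from where a loop shut at 3.40 rad should appear. The stem top was also about 1.5 px (2–3 mm) off nominal, so the pin has shifted or leaned slightly within the hole's slack. That is well inside the 12 mm limit.
- **Forces:** the contact force read near zero after backing off. It rose to about 25 N when the collar seated, and to about 10 N for a moment early in the loop push, more than the 1 N expected. It then dropped back, and the loop snapped shut normally.
- **Not checked:** the final picture came from the scene camera only, and I did not confirm it with the top view. The hand-in reported no verdict.

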